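# Clamp the vinegar-essence bottle and take off its safety cap

## Robot

A 7-joint arm with a two-finger parallel gripper is mounted at the origin on the work surface. World frame = base frame: x ahead of the robot, y to its left, z up, the work surface at z = 0. Lengths are in m, angles in degrees, forces in N, time in s.
With the tool pointing down it reaches from about 0.4 to 0.85 m from the base axis. Payload 4.5 kg.
Tool frame: the origin (TCP) lies midway between the tips of the shut fingers; the grasp point (between the pads) lies robot.grasp_offset behind it (robot.grasp_offset is the distance from the TCP to the grasp point, in m); z points along the fingers, y is the direction in which the jaws open and shut (so a half turn about z gives the same grasp; the last joint's range is limited). The gripper opens to 85 mm and grips with 20 to 120 N. Pads are 22 mm wide; open, the fingers measure 114 mm over their backs; the gripper's body (76 mm by 85 mm) begins 54 mm behind the grasp point. The pads swing forward as they close: fully open they stand 13 mm farther back than shut.
Start: joints at [70.29, 39.483, -11.15, 89.685, 9.013, 51.709, -12.324], TCP at [0.231, -0.581, 0.205] pointing down, gripper open.
Joint ranges: [-172.22, 172.22], [-26.19, 119.32], [-84.43, 86.54], [7.71, 146.69], [-57.33, 237.33], [2.42, 119.75], [-152.13, 152.13]. Speed limits (degrees/s): [147.25, 147.25, 180, 180, 180, 180, 180].

## Interface

Orientations are given as [roll, pitch, yaw] about the fixed x, y, z axes, in that order (R = Rz(yaw) Ry(pitch) Rx(roll)).
In Python, from station import robot gives the robot as it stands.
- The arm moves only by the tool drive_tool, never from a script. Its argument "steps" is a list that holds one entry, the list of rows, each a list of 7 numbers: the turn, a rotation vector about the tool's x, y, z each as a share of 45 degrees, from -1 to 1, then the shift along the tool's x, y, z each as a share of 0.5 m, from -1 to 1, then the opening, from 0 (shut) to 1 (fully open). A call has 1 to 5 rows; each row is the pose to reach, as a shift and turn from the pose measured when the call began, along the tool's axes at that moment; what a row does not reach only later rows make up. A row lasts 1/10 s, in which the tool goes at most 50 mm and 8.59 degrees, less where a joint would pass 70% of its speed; a pose out of reach is approached as far as the arm can. A call with a number of a shift or a turn outside -1 to 1 is refused whole. A call with a gripper value outside its range is refused whole. The fingers move at their own pace and stop on an object; "newtons" is the grip in N (left out, the last holds). Time passes only in rows, so rows that repeat a pose let the fingers close. It gives the time, the measured TCP pose, the force and the opening at its end, in the units of the state.
- robot.get_state(): the state, without advancing time (a new reading comes with each control period).
- robot.camera(name): name is "scene" or "side" or "wrist"; returns a dict with "img" (384x512x3 uint8, blue, green, red), "K" (3x3 intrinsics, pixels), "origin" and "orientation" of the camera in the world; the wrist camera has in their place "tool_from_camera" (4x4, takes a point from camera to tool coordinates, whose origin is the TCP and whose axes are the flange's). Camera axes: x right, y down, z forward; pixel columns grow to the right and rows downward; lengths in m; the calibration is good to about 2 mm. A picture is of the moment at which its call begins: read the wrist's pose just before it. There is no depth.
- robot.close_job(): hands the job in, once; it reports no verdict.
The state is a dict: "clock": time; "joints": joint angles; "joint_vel": joint speeds; "tau": joint torques, N m; "ee_pos": TCP position; "orientation": TCP orientation; "wrist_force": force on the tool from outside, world axes, zero at the start; "ft_torque": the same for the moment, N m; "grip_width": finger opening in m.
Only numpy, scipy, OpenCV 4.12 (cv2) and the standard library are available. Lean on these libraries where they do the work, as an engineer would, in place of code of your own. Each camera call takes 0.05 s, during which the arm holds its last target.

## Task

Press the red lever of the bottle clamp down until it snaps and stays down by itself, so that the bottle is held fast. Then take hold of the bottle's white safety cap, push it down against its spring and, keeping it pushed, twist it counter-clockwise to free it, and lift it straight off. Finish while still holding the cap in the gripper, the right way up and still, some 6 cm above the bottle's mouth; leave the bottle in its clamp and the other kitchen things where they are.

Things in the scene. Friction and masses are not known exactly. Their poses are not given: they have to be found in the camera images.
- clamp: bottle clamp fixed to the counter, white base plate 96 (x) by 172 (y) by 8 mm, grey nest walls up to 53 mm above the counter. Origin: on the counter, under the centre of the nest (z up). The lever leans out towards the clamp's own -y; its pivot is at (0, -62, 78) mm and its axis is the clamp's x.
- clamp_lever (a joint): lever angle in rad. 0: up, the bar rising 0.5 rad (29 deg) from the pivot; grows as the paddle is pressed down. A spring pushes it back (up to about 12 N at the paddle) until 0.30, where it snaps over; it then stays by itself at about 0.46 (0.44 to 0.50) with its rubber pad against the bottle. 0.5: mechanical stop, bar level.
- lever_paddle (a point): centre of the upper face of the red paddle, 36 by 36 by 12 mm, on the end of the lever, 95 mm from the pivot; about 130 mm above the counter when up, about 87 mm when snapped down. Site axes turn with the lever.
- bottle: loose amber bottle, 68 mm wide, 135 mm high to its mouth, about 0.4 kg, standing upright in the nest with its underside 8 mm above the counter; pale label with a green band. Origin: centre of the underside, z up along the bottle. Shoulder (stop for the pushed cap) 110 mm above the origin.
- bottle_mouth (a point): centre of the top of the bottle's neck, 135 mm above the bottle's origin (143 mm above the counter)
- cap: white ribbed round safety cap, 51 mm across, 34 mm high, on the bottle. Origin: centre of its lower rim; z up; the red pointer on its top is along its +x. Closed: rim 117 mm above the bottle's origin, cap x along bottle x. Three inner lugs are held in notches 4 mm deep by a spring (6 N closed, 13 N fully down); clockwise it is blocked.
- cap_top (a point): centre of the cap's top face, 34 mm above its rim (159 mm above the counter when closed). To turn, the cap must be pushed down more than 4 mm (it stops at 7 mm); turning it 45 to 80 deg counter-clockwise seen from above frees it (a stop follows at about 83 deg), and it then lifts straight off.
- spice_jar: small amber spice jar, 42 mm wide, 66 mm high, beside the clamp; leave alone. Origin: centre of the underside.
- sauce_dish: white dish, 90 mm wide, 36 mm high, in front of the clamp; leave alone. Origin: centre of the underside.
- noodle_bowl: cream bowl, 180 mm wide, 70 mm high; leave alone. Origin: centre of the underside.
- jug: glass jug with handle, 100 mm wide, 120 mm high; leave alone. Origin: centre of the underside.
- soy_bottle: dark sauce bottle with red cap, 56 mm wide, 160 mm high; leave alone. Origin: centre of the underside.
- mug: blue mug, 80 mm wide, 90 mm high; leave alone. Origin: centre of the underside.
Not all that is in view belongs to the job. What is shaped like the cap but purple is not meant. What is shaped like the clamp but yellow is not meant.

How it is judged:
By the outcome, as a careful person would: the job done as asked, in the order asked, and still so for the second after the job is handed in, while the arm keeps its last pose, push and grip.
It also fails if it takes over 48 s, if anything falls off the work surface, if the arm or the gripper's body presses on something with over 40 N, if the wrist force passes 120 N, or if a joint passes its speed limit or range.

## Working session

There is one attempt and no reset: what is moved stays moved. The work goes in short steps, Python scripts to look and compute and a tool call to move; the robot and the scene stay as the last step left them, time stands still between calls to the robot, and variables do not carry over. Pictures are saved under pics/ and viewed, and the job is handed in when it is done.

Besides the shell and the picture viewer there is one more tool, called after "Call:" as name(argument=value, ...), one argument or row to a line, values as JSON. drive_tool: Moves the arm, as the interface text tells. Shift numbers are shares of 0.5 m and turn numbers shares of 45 degrees, none past 1 either way. Its arguments: {"type":"object","properties":{"steps":{"type":"array","items":{"type":"array","items":{"type":"array","items":{"type":"number","minimum":-1,"maximum":1}}}},"newtons":{"type":"number"}},"required":["steps"]}

```bash
ls; mkdir -p pics; python3 - <<'E'
from station import robot
import cv2
s=robot.get_state()
for k,v in s.items(): print(k,v)
print(robot.grasp_offset)
for n in ["scene","side","wrist"]:
    c=robot.camera(n); cv2.imwrite(f"pics/{n}0.png",c["img"])
    print(n,{k:v for k,v in c.items() if k!="img"})
E
```

```text
pics
clock 0.0
joints [ 70.2898691   39.53335342 -11.14267324  89.74423425   9.01261382
  51.71041898 -12.32416833]
joint_vel [ 0.06969026  0.03698694 -0.0257395   0.07401188 -0.05390347  0.0036504
 -0.03470625]
tau [-2.13690237e-04 -5.39600444e+01 -1.26663040e+00 -1.58543462e+01
  9.06737609e-03  9.36247321e-03  7.85372066e-06]
ee_pos [ 0.23022294 -0.58030305  0.20388426]
orientation [-1.79894121e+02  9.17378604e-03  2.16499721e+01]
wrist_force [-0.05079497 -0.08477821  0.36968707]
ft_torque [-0.02913402  0.02410567  0.05835765]
grip_width 0.08540602018532112
0.0187
scene {'K': array([[352.56636994,   0.        , 254.31488493],
       [  0.        , 352.56636994, 194.11303516],
       [  0.        ,   0.        ,   1.        ]]), 'origin': array([ 1.43757894, -0.04509695,  0.7476302 ]), 'orientation': array([-1.24721843e+02, -3.56582483e-02,  8.76878491e+01])}
side {'K': array([[376.90685428,   0.        , 258.36007235],
       [  0.        , 376.90685428, 193.07838919],
       [  0.        ,   0.        ,   1.        ]]), 'origin': array([0.28865771, 0.86168092, 0.62883349]), 'orientation': array([-119.94325592,    0.43643339, -166.32656424])}
wrist {'K': array([[305.59936683,   0.        , 253.20528831],
       [  0.        , 305.59936683, 188.38294957],
       [  0.        ,   0.        ,   1.        ]]), 'tool_from_camera': array([[ 5.29803649e-04, -9.50101338e-01, -3.11940967e-01,
         8.05158605e-02],
       [ 9.99999702e-01,  6.78419063e-04, -3.67900921e-04,
        -5.87433963e-04],
       [ 5.61169855e-04, -3.11940679e-01,  9.50101414e-01,
        -1.68629084e-01],
       [ 0.00000000e+00,  0.00000000e+00,  0.00000000e+00,
         1.00000000e+00]])}
```

View pics/scene0.png

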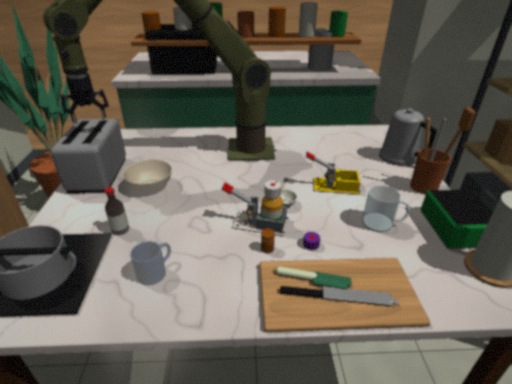

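View pics/side0.png

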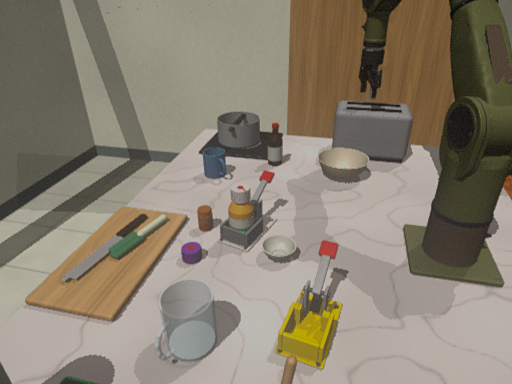

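View pics/wrist0.png

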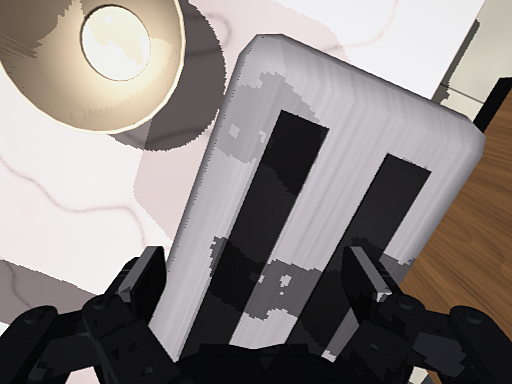

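Candidates:
- Clamp: grey nest with bottle at scene (268,212) / side (245,228), against the yellow decoy at scene (337,180) / side (310,325).
- Lever paddle: red at scene (228,188) / side (267,176), against the yellow clamp's red paddle at scene (310,156) / side (328,248).
- Cap: white at scene (271,186) / side (240,193), against the purple one at scene (311,240) / side (191,252).

By the description I choose the grey clamp, its red paddle and the white cap. I'll check that choice in a close crop.

```bash
cat > h.py <<'E'
import numpy as np, cv2
from scipy.spatial.transform import Rotation as R
def cam(robot,n):
    s=robot.get_state(); c=robot.camera(n)
    if n=="wrist":
        T=c["tool_from_camera"]; Rt=R.from_euler("xyz",s["orientation"],degrees=True).as_matrix()
        c["R"]=Rt@T[:3,:3]; c["o"]=Rt@T[:3,3]+s["ee_pos"]
    else:
        c["R"]=R.from_euler("xyz",c["orientation"],degrees=True).as_matrix(); c["o"]=np.array(c["origin"])
    return c
def ray(c,uv):
    d=c["R"]@np.linalg.solve(c["K"],[uv[0],uv[1],1]); return d/np.linalg.norm(d)
def plane(c,uv,z):
    d=ray(c,uv); return c["o"]+d*(z-c["o"][2])/d[2]
def tri(cs,uvs):
    A=np.zeros((3,3));b=np.zeros(3)
    for c,uv in zip(cs,uvs):
        d=ray(c,uv);P=np.eye(3)-np.outer(d,d);A+=P;b+=P@c["o"]
    x=np.linalg.solve(A,b)
    return x,[np.linalg.norm((np.eye(3)-np.outer(ray(c,u),ray(c,u)))@(x-c["o"])) for c,u in zip(cs,uvs)]
def proj(c,p):
    q=c["K"]@(c["R"].T@(np.array(p)-c["o"])); return q[:2]/q[2]
def red(img):
    h=cv2.cvtColor(img,cv2.COLOR_BGR2HSV)
    m=((h[...,0]<6)|(h[...,0]>174))&(h[...,1]>150)&(h[...,2]>80)
    n,l,st,ce=cv2.connectedComponentsWithStats(m.astype(np.uint8))
    return [(st[i],ce[i].round(1)) for i in range(1,n) if st[i][4]>=5]
E
python3 - <<'E'
from station import robot
from h import *
a=cam(robot,"scene");b=cam(robot,"side")
for n,c in(("scene",a),("side",b)):
    for s,ce in red(c["img"]): print(n,s,ce)
A=cv2.resize(a["img"][150:260,215:325],(395,395),interpolation=cv2.INTER_CUBIC)
B=cv2.resize(b["img"][160:270,185:295],(395,395),interpolation=cv2.INTER_CUBIC)
cv2.imwrite("pics/crop0.png",np.hstack([A,B]))
E
```

```text
scene [307 153   7   7  27] [310.1 155.8]
scene [223 184  10   9  57] [227.2 187.8]
scene [104 187   9   8  49] [108.8 190.4]
side [272 123   6   6  25] [274.8 125.2]
side [260 171  14  11  90] [266.5 175.7]
side [238 186   5   2   6] [240.  186.8]
side [319 241  18  16 202] [328.  248.3]
side [188 246   6   3  16] [190.5 247. ]
```

View pics/crop0.png

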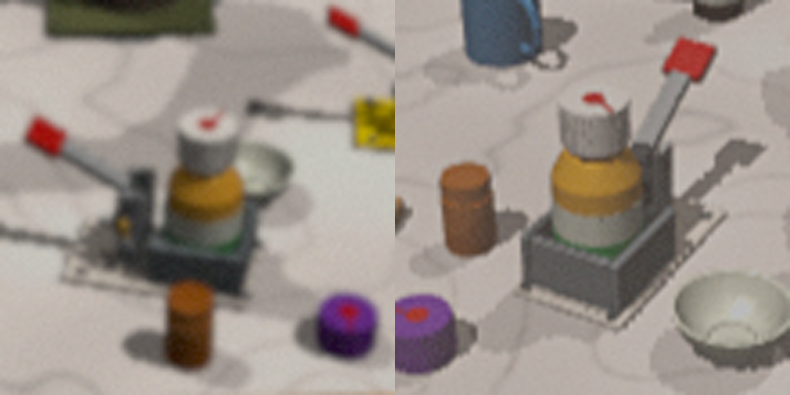

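The crop confirms the choice. The white ribbed cap with its red pointer sits on the amber bottle in the grey clamp, with cap top at scene (272.5,185) and side (240.5,187.5). The red lever is up. The purple cap and yellow clamp are separate things.

```bash
python3 - <<'E'
from station import robot
from h import *
a=cam(robot,"scene");b=cam(robot,"side")
print("paddle",tri([a,b],[(227.2,187.8),(266.5,175.7)]))
print("cap",tri([a,b],[(272.5,185),(240.5,187.5)]))
print(plane(a,(272.5,185),.159),plane(b,(240.5,187.5),.159))
p=tri([a,b],[(227.2,187.8),(266.5,175.7)])[0];c=tri([a,b],[(272.5,185),(240.5,187.5)])[0]
d=p-c; print(np.degrees(np.arctan2(d[1],d[0])),np.hypot(d[0],d[1]))
print("purple",plane(b,(191,248),.034),"jar",plane(a,(267,234),.066),plane(b,(205,208),.066), "soy top",plane(a,(108.8,188),.16), "mug",plane(a,(149,245),.09),"dish",plane(b,(279,243),.036),"bowl",plane(a,(147,170),.07))
s=robot.get_state();print(s["clock"])
E
```

```text
paddle (array([ 0.50033335, -0.09318561,  0.12413679]), [np.float64(0.0002627782891622058), np.float64(0.000262778289162424)])
cap (array([0.53793489, 0.04729252, 0.15606093]), [np.float64(6.102194787498865e-06), np.float64(6.102194787451697e-06)])
[0.54239529 0.04683084 0.159     ] [0.53638609 0.05236565 0.159     ]
-104.98498022442357 0.1454234502981645
purple [0.63745622 0.16781863 0.034     ] jar [0.66043151 0.0237514  0.066     ] [0.64988898 0.02820922 0.066     ] soy top [ 0.5409404  -0.44540895  0.16      ] mug [ 0.72001626 -0.3013009   0.09      ] dish [0.4242863  0.09972463 0.036     ] bowl [ 0.28642155 -0.40014085  0.07      ]
0.35
```

Call:
drive_tool(
  steps=[
    [[0, 0, 0, 0.86, -0.7, 0, 0], [0, 0, 0, 0.86, -0.7, 0, 0], [0, 0, 0, 0.86, -0.7, 0, 0], [0, 0, 0, 0.86, -0.7, 0, 0], [0, 0, 0, 0.86, -0.7, 0, 0]],
  ],
)

```text
clock: 0.85
ee_pos: [0.3533, -0.361, 0.2049]
orientation: [180.0, -0.0, 21.6]
wrist_force: [1.1, -0.3, -1.0]
grip_width: 0.0119
```

```bash
cat > go.py <<'E'
import sys
from station import robot
from h import *
s=robot.get_state()
t=np.array([float(v) for v in sys.argv[1:4]])
Rt=R.from_euler("xyz",s["orientation"],degrees=True).as_matrix()
print("clk",s["clock"],"pos",s["ee_pos"].round(4),"rpy",s["orientation"].round(2),"F",s["wrist_force"].round(1),"w",round(s["grip_width"],4),"J",s["joints"].round(0))
print("shift shares",(Rt.T@(t-s["ee_pos"])/.5).round(4))
yaw=float(sys.argv[4]) if len(sys.argv)>4 else s["orientation"][2]
tg=R.from_euler("xyz",[180,0,yaw],degrees=True)
print("turn shares",(np.degrees((R.from_matrix(Rt).inv()*tg).as_rotvec())/45).round(4))
E
python3 go.py .5 -.093 .2 0
```

```text
clk 0.85 pos [ 0.3533 -0.361   0.2049] rpy [ 1.7999e+02 -3.0000e-02  2.1630e+01] F [ 1.1 -0.3 -1. ] w 0.0119 J [ 47.  31. -10. 110.   8.  40. -36.]
shift shares [ 0.4703 -0.3901  0.0099]
turn shares [ 1.000e-04 -6.000e-04  4.807e-01]
```

Call:
drive_tool(
  steps=[
    [[0, 0, 0, 0.47, -0.39, 0, 0], [0, 0, 0, 0.47, -0.39, 0, 0], [0, 0, 0, 0.47, -0.39, 0, 0], [0, 0, 0, 0.47, -0.39, 0, 0], [0, 0, 0, 0.47, -0.39, 0, 0]],
  ],
)

```text
clock: 1.35
ee_pos: [0.4733, -0.1415, 0.2051]
orientation: [180.0, -0.1, 21.6]
wrist_force: [1.3, -0.3, 0.1]
grip_width: -0.0002
```

Call:
drive_tool(
  steps=[
    [[0, 0, 0, 0.1, -0.08, 0, 0], [0, 0, 0, 0.1, -0.08, 0, 0]],
  ],
)

```text
clock: 1.55
ee_pos: [0.5083, -0.079, 0.2056]
orientation: [-179.9, -0.3, 22.1]
wrist_force: [-0.4, 0.0, -0.2]
grip_width: 0.0002
```

```bash
python3 - <<'E'
from station import robot
from h import *
c=cam(robot,"wrist");cv2.imwrite("pics/w1.png",c["img"])
for s,ce in red(c["img"]): print(s,ce)
E
python3 go.py .5 -.093 .2 0
```

```text
[ 67  80  40  31 592] [91.1 94. ]
[ 237  173   50   53 1501] [261.4 199.2]
clk 1.6 pos [ 0.5087 -0.0786  0.2055] rpy [-179.9    -0.34   22.18] F [1.5 2.1 0.3] w -0.0001 J [  9.  31.  -8. 109.   6.  40. -71.]
shift shares [-0.027   0.0202  0.0108]
turn shares [-0.0036 -0.007   0.4928]
```

View pics/w1.png

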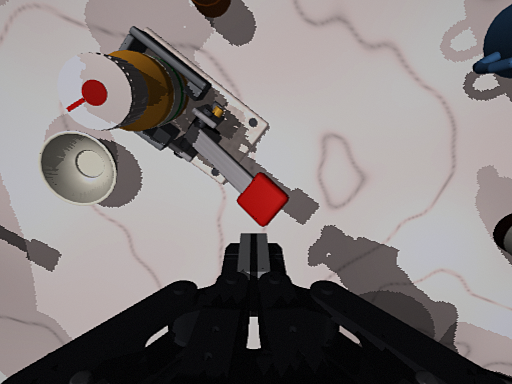

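The wrist view shows the red paddle at (262,199), just ahead of the shut fingertips at (254,240). The white cap's hub is at (94,93) with its pointer running to (68,107). The dish is at (80,168).

```bash
python3 - <<'E'
from station import robot
from h import *
c=cam(robot,"wrist")
print("paddle",plane(c,(262,199),.128),"other",plane(c,(262,199),.124))
p=plane(c,(94,93),.16);q=plane(c,(67,107.5),.16);print("cap",p,"pointer yaw",np.degrees(np.arctan2(*(q-p)[1::-1])))
a=plane(c,(133,31),.053);b=plane(c,(207,92),.053);print("nest edge yaw",np.degrees(np.arctan2(*(b-a)[1::-1])))
a=plane(c,(215,165),.095);b=plane(c,(262,199),.128);print("tri",a,b,np.degrees(np.arctan2(*(b-a)[1::-1])))
d=plane(c,(262,199),.128)-p;print("lever yaw",np.degrees(np.arctan2(d[1],d[0])),np.hypot(d[0],d[1]))
print("dish",plane(c,(80,167),.036),"jar",plane(c,(211,2),.066))
E
python3 go.py .5 -.093 .2 0
```

```text
paddle [ 0.50250428 -0.0883299   0.128     ] other [ 0.50121178 -0.08897994  0.124     ]
cap [0.53986194 0.05038636 0.16      ] pointer yaw 137.54051763820493
nest edge yaw -106.99194475612502
tri [ 0.50640474 -0.03979519  0.095     ] [ 0.50250428 -0.0883299   0.128     ] -94.59466527404513
lever yaw -105.0727133448744 0.14365860927622984
dish [0.42996292 0.10365433 0.036     ] jar [0.636584   0.01513879 0.066     ]
clk 1.65 pos [ 0.5069 -0.082   0.2053] rpy [-179.98   -0.19   22.01] F [-0.1 -1.2  0.2] w -0.0 J [  9.  31.  -8. 109.   6.  40. -70.]
shift shares [-0.0211  0.0153  0.0105]
turn shares [-0.0013 -0.0041  0.4892]
```

```bash
python3 go.py .5 -.096 .14 22
```

```text
clk 1.65 pos [ 0.5069 -0.082   0.2053] rpy [-179.98   -0.19   22.01] F [-0.1 -1.2  0.2] w -0.0 J [  9.  31.  -8. 109.   6.  40. -70.]
shift shares [-0.0238  0.0209  0.1305]
turn shares [-0.0005 -0.0042  0.0003]
```

Call:
drive_tool(
  steps=[
    [[0, 0, 0, -0.024, 0.021, 0.06, 0], [0, 0, 0, -0.024, 0.021, 0.12, 0], [0, 0, 0, -0.024, 0.021, 0.13, 0], [0, 0, 0, -0.024, 0.021, 0.13, 0]],
  ],
)

```text
clock: 2.05
ee_pos: [0.4989, -0.0971, 0.1399]
orientation: [-179.9, -0.1, 21.9]
wrist_force: [-0.5, 0.3, 0.4]
grip_width: 0.0002
```

```bash
python3 go.py .499 -.098 .12 22; python3 - <<'E'
from station import robot
from h import *
c=cam(robot,"side");cv2.imwrite("pics/s1.png",cv2.resize(c["img"][110:260,180:380],(800,600)))
E
```

```text
clk 2.05 pos [ 0.4989 -0.0971  0.1399] rpy [-1.7994e+02 -7.0000e-02  2.1920e+01] F [-0.5  0.3  0.4] w 0.0002 J [ 10.  37.  -7. 114.   8.  30. -70.]
shift shares [-0.0005  0.0018  0.0398]
turn shares [-0.0012 -0.0015 -0.0017]
```

View pics/s1.png

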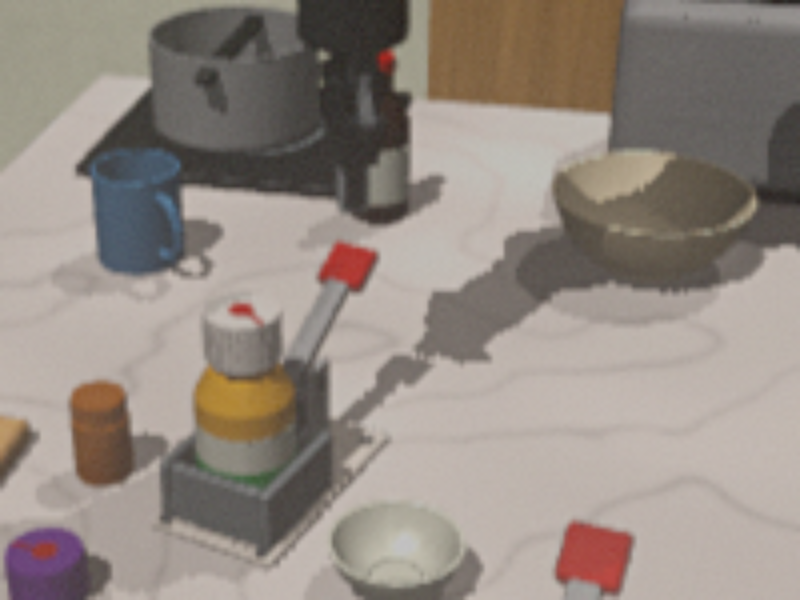

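The fingertips at (345,212) hover just above the paddle at (348,265). I'll press in small steps.

Call:
drive_tool(
  steps=[
    [[0, 0, 0, 0, 0, 0.014, 0], [0, 0, 0, 0, 0, 0.028, 0], [0, 0, 0, 0, 0, 0.042, 0], [0, 0, 0, 0, 0, 0.05, 0], [0, 0, 0, 0, 0, 0.05, 0]],
  ],
  newtons=60,
)

```text
clock: 2.6
ee_pos: [0.4996, -0.0967, 0.1152]
orientation: [-180.0, -0.1, 22.0]
wrist_force: [-0.3, 0.2, -0.2]
grip_width: 0.0004
```

```bash
python3 go.py .499 -.098 .09 22
```

```text
clk 2.6 pos [ 0.4996 -0.0967  0.1152] rpy [-1.7996e+02 -1.3000e-01  2.1960e+01] F [-0.3  0.2 -0.2] w 0.0004 J [ 10.  39.  -6. 115.   9.  27. -71.]
shift shares [-0.0021  0.002   0.0503]
turn shares [-0.0009 -0.0028 -0.001 ]
```

```bash
python3 - <<'E'
from station import robot
from h import *
c=cam(robot,"side");A=cv2.resize(c["img"][140:240,220:300],(380,475))
c=cam(robot,"wrist");B=cv2.resize(c["img"],(420,315))
B=np.vstack([B,np.zeros((160,420,3),np.uint8)])
cv2.imwrite("pics/s2.png",np.hstack([A,B]))
c=cam(robot,"scene");cv2.imwrite("pics/s3.png",cv2.resize(c["img"][140:240,200:300],(500,500)))
for n in("side","scene"):
    for s,ce in red(cam(robot,n)["img"]): print(n,s,ce)
E
```

```text
side [260 171  14  11  81] [266.5 176. ]
side [238 186   5   2   6] [240.  186.8]
side [320 241  17  16 178] [328.  248.6]
side [188 246   6   3  13] [190.6 247.1]
scene [307 153   7   7  28] [310.2 155.9]
scene [223 185   9   8  49] [227.5 188.1]
scene [104 187   9   8  50] [108.8 190.5]
```

View pics/s2.png

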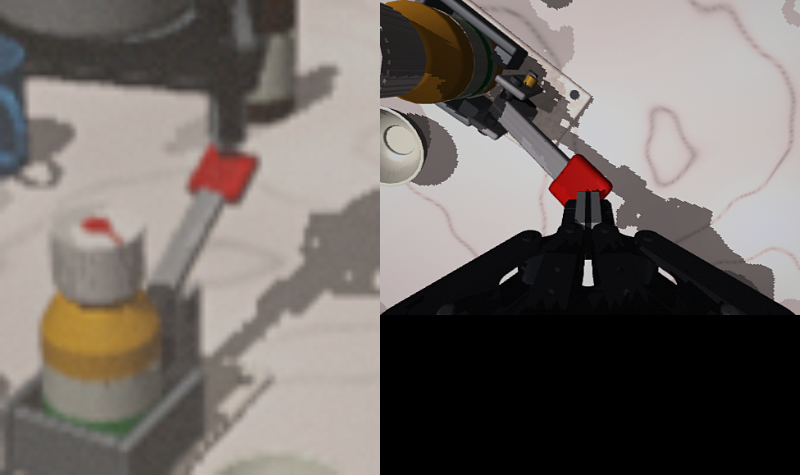

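View pics/s3.png

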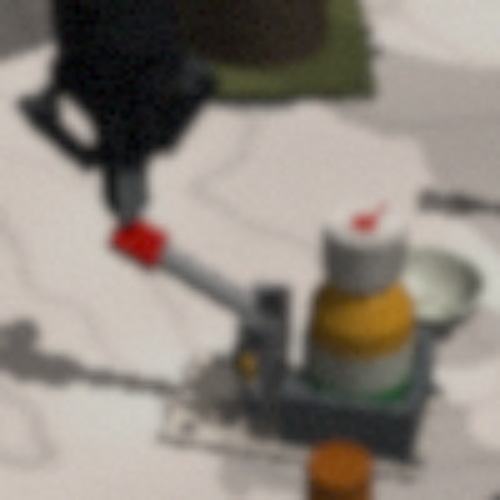

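```bash
python3 - <<'E'
from station import robot
from h import *
s=robot.get_state()
for n in("wrist","side","scene"):
    c=cam(robot,n);print(n,"tcp px",proj(c,s["ee_pos"]), [ (a.tolist(),b) for a,b in red(c["img"])][:3])
    if n=="wrist":
        w=c
        cv2.imwrite("pics/w2.png",c["img"])
E
```

```text
wrist tcp px [254.25832217 227.78940077] [([206, 189, 75, 63, 2278], array([239.2, 220.3])), ([268, 234, 7, 9, 20], array([270.5, 238. ]))]
side tcp px [266.8442699  177.54403013] [([260, 171, 14, 11, 82], array([266.5, 176. ])), ([238, 186, 5, 2, 6], array([240. , 186.8])), ([320, 241, 17, 16, 178], array([328.1, 248.6]))]
scene tcp px [226.21026321 190.00067787] [([307, 153, 7, 7, 26], array([310.2, 155.9])), ([223, 185, 9, 8, 50], array([227.5, 188.2])), ([104, 187, 9, 8, 50], array([108.8, 190.5]))]
```

View pics/w2.png

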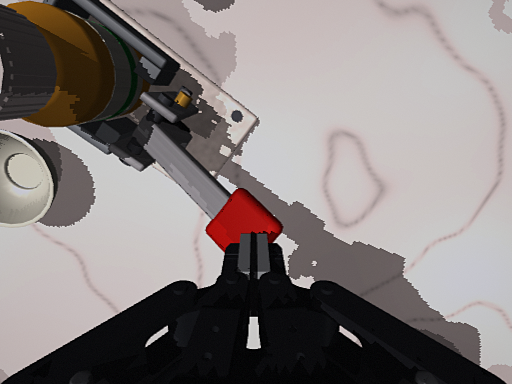

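The wrist view shows the tips at (254,236) over the paddle. The side view shows the finger ends at y≈171, just at the paddle's upper edge. So the visible tips sit about 13 mm above the reported TCP and are only now reaching the paddle. I'll keep pressing and watch the force.

Call:
drive_tool(
  steps=[
    [[0, 0, 0, 0, 0, 0.008, 0], [0, 0, 0, 0, 0, 0.016, 0], [0, 0, 0, 0, 0, 0.024, 0]],
  ],
)

```text
clock: 3.3
ee_pos: [0.4999, -0.0998, 0.1046]
orientation: [179.8, -0.1, 21.8]
wrist_force: [-2.5, -7.7, 12.0]
grip_width: 0.0003
```

```bash
python3 go.py .499 -.1 .085 22;python3 - <<'E'
from station import robot
from h import *
c=cam(robot,"side");print(red(c["img"])[0]);cv2.imwrite("pics/s4.png",np.hstack([cv2.resize(c["img"][140:240,220:300],(400,500)),cv2.resize(cam(robot,"wrist")["img"],(400,300))] if 0 else [cv2.resize(c["img"][140:240,220:300],(400,500)),cv2.resize(cam(robot,"wrist")["img"][130:290,150:278],(400,500))]))
E
```

```text
clk 3.3 pos [ 0.4999 -0.0998  0.1046] rpy [ 1.798e+02 -1.300e-01  2.182e+01] F [-2.5 -7.7 12. ] w 0.0003 J [ 10.  40.  -6. 115.   9.  25. -71.]
shift shares [-0.0018 -0.0004  0.0392]
turn shares [ 0.0044 -0.0028 -0.004 ]
(array([261, 174,  13,   9,  72], dtype=int32), array([267.1, 177.6]))
```

View pics/s4.png

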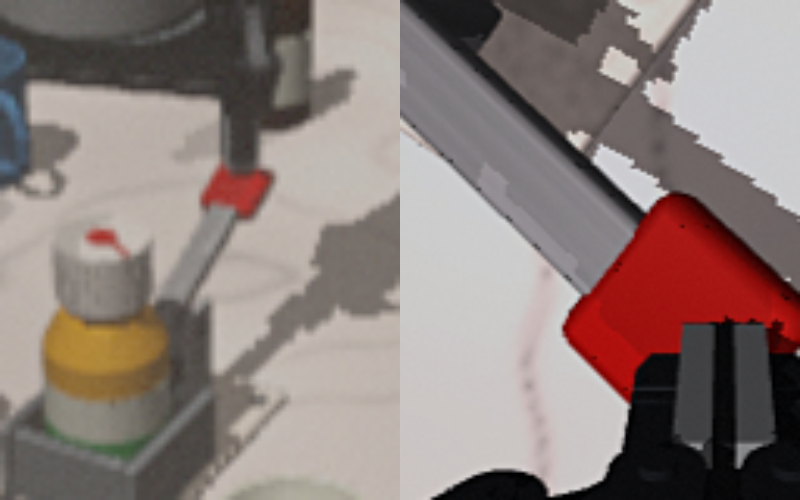

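Contact is made: about 12 N upward, and the paddle has started to sink. I'll keep going.

Call:
drive_tool(
  steps=[
    [[0, 0, 0, 0, 0, 0.012, 0], [0, 0, 0, 0, 0, 0.024, 0], [0, 0, 0, 0, 0, 0.032, 0]],
  ],
)

```text
clock: 3.7
ee_pos: [0.4997, -0.1014, 0.0883]
orientation: [179.7, -0.1, 21.7]
wrist_force: [-0.5, -0.2, 3.3]
grip_width: -0.0001
```

Call:
drive_tool(
  steps=[
    [[0, 0, 0, 0, 0, 0.01, 0], [0, 0, 0, 0, 0, 0.018, 0], [0, 0, 0, 0, 0, 0.018, 0]],
  ],
)

```text
clock: 4.0
ee_pos: [0.4993, -0.1008, 0.0784]
orientation: [179.8, -0.0, 21.7]
wrist_force: [0.1, 0.3, 0.6]
grip_width: 0.0
```

```bash
python3 go.py .499 -.1 .085 22;python3 - <<'E'
from station import robot
from h import *
c=cam(robot,"side");print(red(c["img"])[0]);cv2.imwrite("pics/s5.png",np.hstack([cv2.resize(c["img"][140:240,220:300],(400,500)),cv2.resize(cam(robot,"wrist")["img"][130:290,150:278],(400,500))]))
E
```

```text
clk 4.0 pos [ 0.4993 -0.1008  0.0784] rpy [ 1.7979e+02 -3.0000e-02  2.1740e+01] F [0.1 0.3 0.6] w 0.0 J [  9.  43.  -5. 116.  10.  21. -72.]
shift shares [ 0.     -0.0017 -0.0131]
turn shares [ 0.0046 -0.0008 -0.0059]
(array([262, 184,  13,   8,  44], dtype=int32), array([268.8, 187.1]))
```

View pics/s5.png

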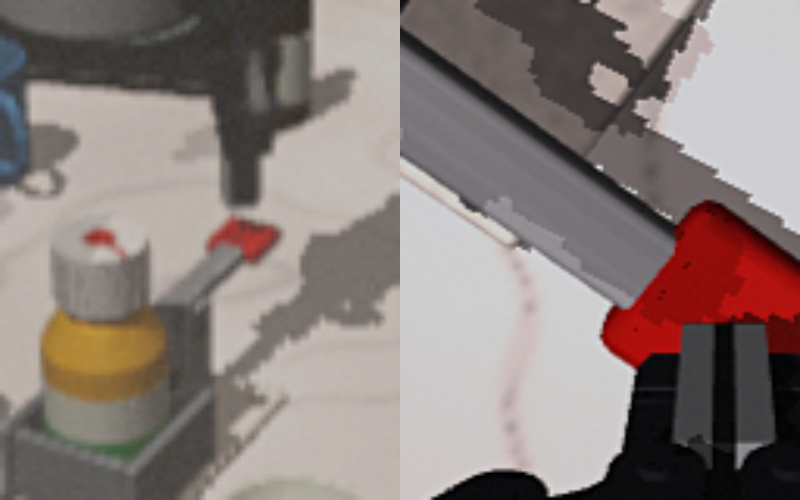

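The lever snapped past its toggle, and the tips at (240,200) no longer carry load. I'll lift, turn, and measure from above the cap.

```bash
python3 go.py .499 -.1 .25 -15; python3 go.py .539 .05 .25 -15
```

```text
clk 4.1 pos [ 0.4997 -0.1009  0.079 ] rpy [ 1.7976e+02 -8.0000e-02  2.1730e+01] F [ 0.6 -0.2 -0.2] w -0.0 J [  9.  43.  -5. 116.  10.  22. -72.]
shift shares [-1.00e-04 -8.00e-04 -3.42e-01]
turn shares [ 0.0045 -0.0034  0.8162]
clk 4.1 pos [ 0.4997 -0.1009  0.079 ] rpy [ 1.7976e+02 -8.0000e-02  2.1730e+01] F [ 0.6 -0.2 -0.2] w -0.0 J [  9.  43.  -5. 116.  10.  22. -72.]
shift shares [ 0.1853 -0.2499 -0.3428]
turn shares [ 0.0045 -0.0034  0.8162]
```

Call:
drive_tool(
  steps=[
    [[0, 0, 0, 0, 0, -0.1, 0], [0, 0, 0.16, 0, 0, -0.2, 0], [0, 0, 0.33, 0, 0, -0.3, 1], [0, 0, 0.5, 0, 0, -0.34, 1], [0, 0, 0.65, 0.05, -0.07, -0.36, 1]],
  ],
)

```text
clock: 4.6
ee_pos: [0.5097, -0.0651, 0.262]
orientation: [179.6, -0.5, -8.5]
wrist_force: [1.1, -0.1, -0.5]
grip_width: 0.0431
```

```bash
python3 go.py .539 .05 .26 -15; python3 - <<'E'
from station import robot
from h import *
a=cam(robot,"scene");b=cam(robot,"side");w=cam(robot,"wrist");cv2.imwrite("pics/w3.png",w["img"])
for n,c in(("scene",a),("side",b),("w",w)):
    for s,ce in red(c["img"]): print(n,s,ce)
cv2.imwrite("pics/c3.png",np.hstack([cv2.resize(a["img"][150:250,200:300],(400,400)),cv2.resize(b["img"][150:250,200:300],(400,400))]))
E
```

```text
clk 4.6 pos [ 0.5097 -0.0651  0.262 ] rpy [179.61  -0.49  -8.49] F [ 1.1 -0.1 -0.5] w 0.0431 J [  1.  26.   2. 105.  -0.  48. -96.]
shift shares [ 0.0239 -0.2364  0.0026]
turn shares [ 0.008  -0.0114  0.1447]
scene [307 153   7   7  26] [310.2 155.9]
scene [104 187   9   8  48] [108.8 190.4]
scene [220 196   9   6  47] [224.3 198.3]
side [272 123   6   6  27] [274.8 125.1]
side [262 184  13   8  52] [269.  186.8]
side [237 187   5   2   6] [238.8 187.2]
side [320 241  17  16 168] [327.8 248.6]
side [188 246   6   3  12] [190.5 247. ]
w [60 52  5 12 24] [62.  57.5]
w [ 58  65  14  14 153] [64.8 71.4]
w [281 154  34  32 833] [297.8 169.1]
w [125 156  21  30 293] [135.4 166.1]
```

View pics/w3.png

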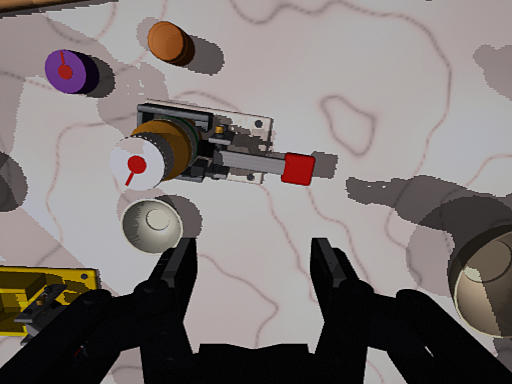

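View pics/c3.png

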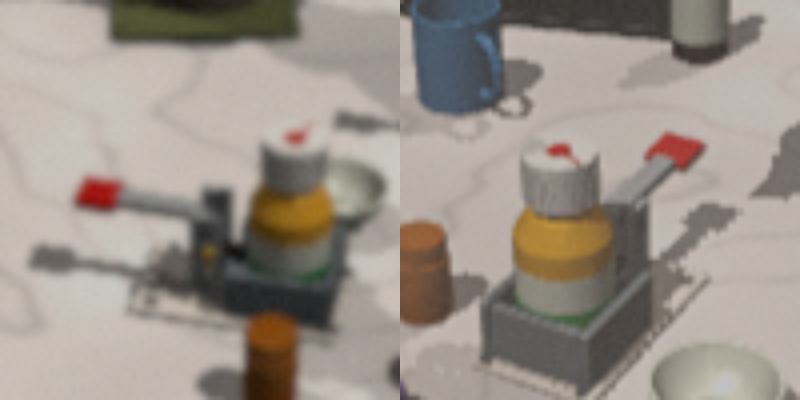

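```bash
python3 - <<'E'
from station import robot
from h import *
s=robot.get_state()
a=cam(robot,"scene");b=cam(robot,"side");w=cam(robot,"wrist")
print("paddle",tri([a,b,w],[(224.3,198.3),(269,186.8),(297.8,169.1)]))
print("cap tri",tri([b,a,w],[(238.8,187.2),(272.5,184.5),(136,164)]))
print("cap",plane(w,(136,164),.159)); p=plane(w,(136,164),.159)
print("ptr",plane(w,(126,185),.159)-p)
m=(cv2.inRange(cv2.cvtColor(w["img"],cv2.COLOR_BGR2HSV),(0,0,170),(180,40,255)))
E
python3 go.py .539 .05 .26 -15
```

```text
paddle (array([ 0.49442651, -0.10651846,  0.08040328]), [np.float64(0.0018462043964629928), np.float64(0.0011829134562416186), np.float64(0.002540523985429711)])
cap tri (array([0.53956605, 0.04693219, 0.1576219 ]), [np.float64(0.0030209076745094823), np.float64(0.001140141498157056), np.float64(0.0025181559837791317)])
cap [0.53781584 0.04481962 0.159     ]
ptr [-0.0181493   0.01397339  0.        ]
clk 4.9 pos [ 0.5087 -0.0591  0.2585] rpy [ 1.798e+02 -1.200e-01 -7.490e+00] F [ 0.3 -0.1  0.4] w 0.0845 J [  0.  27.   1. 105.  -0.  48. -96.]
shift shares [ 0.0316 -0.2242 -0.0038]
turn shares [ 0.0043 -0.0029  0.1669]
```

Call:
drive_tool(
  steps=[
    [[0, 0, 0.16, 0.03, -0.1, 0, 1], [0, 0, 0.16, 0.03, -0.22, 0, 1], [0, 0, 0.16, 0.03, -0.22, 0.02, 1], [0, 0, 0.16, 0.03, -0.22, 0.06, 1], [0, 0, 0.16, 0.03, -0.22, 0.06, 1]],
  ],
)

```text
clock: 5.4
ee_pos: [0.5356, 0.0468, 0.2254]
orientation: [179.6, 0.2, -14.7]
wrist_force: [-0.7, 0.3, -1.5]
grip_width: 0.0851
```

Call:
drive_tool(
  steps=[
    [[0, 0, 0, 0, 0, 0, 1], [0, 0, 0, 0, 0, 0, 1]],
  ],
)

```text
clock: 5.6
ee_pos: [0.5354, 0.0453, 0.2256]
orientation: [179.6, 0.2, -14.8]
wrist_force: [0.3, 0.7, -0.7]
grip_width: 0.0854
```

```bash
python3 go.py .539 .048 .2 -15; python3 - <<'E'
from station import robot
from h import *
w=cam(robot,"wrist");cv2.imwrite("pics/w4.png",w["img"])
h=cv2.cvtColor(w["img"],cv2.COLOR_BGR2HSV)
for s,ce in red(w["img"]): print(s,ce)
E
```

```text
clk 5.6 pos [0.5354 0.0453 0.2256] rpy [179.6    0.21 -14.79] F [ 0.3  0.7 -0.7] w 0.0854 J [ -12.   31.    3.  104.   -2.   46. -113.]
shift shares [ 0.0057 -0.0073  0.0512]
turn shares [0.0089 0.0047 0.0047]
[119  75  15  28 199] [125.6  93.4]
[381 151  35  23 569] [395.9 160.6]
[231 179  23  34 355] [241.8 190.2]
```

View pics/w4.png

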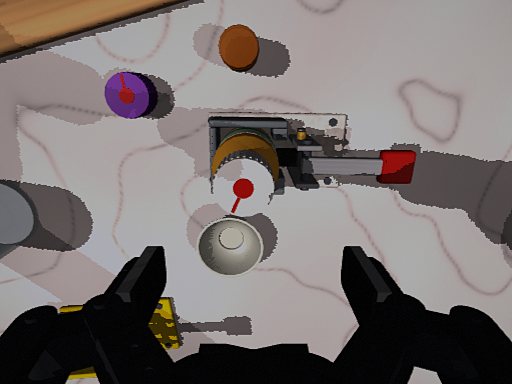

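```bash
python3 - <<'E'
from station import robot
from h import *
w=cam(robot,"wrist");a=cam(robot,"scene");b=cam(robot,"side")
print("cap",plane(w,(243,187),.159)); p=plane(w,(243,188),.159);q=plane(w,(234,211),.159)-p;print(np.degrees(np.arctan2(q[1],q[0])))
print("wrist tri paddle",plane(w,(396,165),.087))
for c in(a,b): print([ (s.tolist(),ce) for s,ce in red(c["img"])])
print("jar",plane(w,(238,42),.066),"scene/side proj of .539,.048,.159",proj(a,(.539,.048,.159)),proj(b,(.539,.048,.159)))
cv2.imwrite("pics/c4.png",np.hstack([cv2.resize(a["img"][140:240,220:320],(400,400)),cv2.resize(b["img"][140:240,190:290],(400,400))]))
E
```

```text
cap [0.54151613 0.05307021 0.159     ]
144.33711603303672
wrist tri paddle [ 0.50178626 -0.09848837  0.087     ]
[([307, 153, 7, 7, 26], array([310.2, 155.9])), ([104, 187, 9, 8, 49], array([108.9, 190.4])), ([220, 196, 9, 6, 45], array([224.3, 198.4]))]
[([272, 123, 6, 6, 25], array([274.7, 125.2])), ([262, 184, 8, 5, 22], array([266.2, 186.1])), ([237, 187, 5, 2, 6], array([239.3, 187.2])), ([320, 241, 17, 16, 166], array([328. , 248.2])), ([188, 246, 5, 3, 10], array([190.1, 247.1]))]
jar [0.65771511 0.02872446 0.066     ] scene/side proj of .539,.048,.159 [272.79001346 184.38235413] [239.99232349 186.58656919]
```

View pics/c4.png

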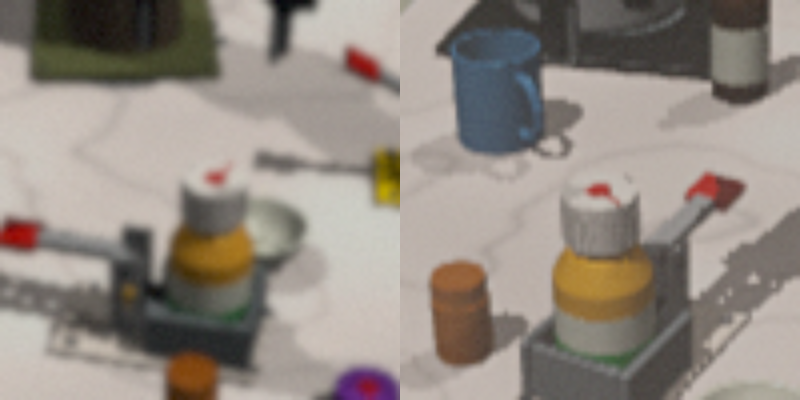

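```bash
python3 go.py .5405 .05 .135 -15; python3 go.py .5405 .05 .118 -15
```

```text
clk 5.8 pos [0.5359 0.0465 0.226 ] rpy [ 1.7966e+02  1.4000e-01 -1.4710e+01] F [-0.5  0.4 -0.5] w 0.0854 J [ -12.   31.    3.  104.   -2.   45. -113.]
shift shares [ 0.0075 -0.0102  0.182 ]
turn shares [0.0075 0.0031 0.0064]
clk 5.8 pos [0.5359 0.0465 0.226 ] rpy [ 1.7966e+02  1.4000e-01 -1.4710e+01] F [-0.5  0.4 -0.5] w 0.0854 J [ -12.   31.    3.  104.   -2.   45. -113.]
shift shares [ 0.0076 -0.0104  0.216 ]
turn shares [0.0075 0.0031 0.0064]
```

Call:
drive_tool(
  steps=[
    [[0.007, 0.003, 0, 0.0075, -0.01, 0.06, 1], [0.007, 0.003, 0, 0.0075, -0.01, 0.12, 1], [0.007, 0.003, 0, 0.0075, -0.01, 0.17, 1], [0.007, 0.003, 0, 0.0075, -0.01, 0.19, 1], [0.007, 0.003, 0, 0.0075, -0.01, 0.19, 1]],
  ],
)

```text
clock: 6.3
ee_pos: [0.5398, 0.0497, 0.1302]
orientation: [179.9, 0.1, -14.7]
wrist_force: [0.2, -0.3, 0.3]
grip_width: 0.0853
```

```bash
python3 go.py .5405 .05 .118 -15; python3 - <<'E'
from station import robot
from h import *
w=cam(robot,"wrist");a=cam(robot,"scene");b=cam(robot,"side")
cv2.imwrite("pics/c5.png",np.hstack([cv2.resize(a["img"][130:230,220:320],(400,400)),cv2.resize(b["img"][130:230,190:290],(400,400))]))
cv2.imwrite("pics/w5.png",w["img"])
E
```

```text
clk 6.3 pos [0.5398 0.0497 0.1302] rpy [ 1.7993e+02  1.1000e-01 -1.4710e+01] F [ 0.2 -0.3  0.3] w 0.0853 J [ -11.   39.    2.  109.   -3.   32. -112.]
shift shares [ 0.0012 -0.001   0.0245]
turn shares [0.0016 0.0025 0.0064]
```

View pics/c5.png

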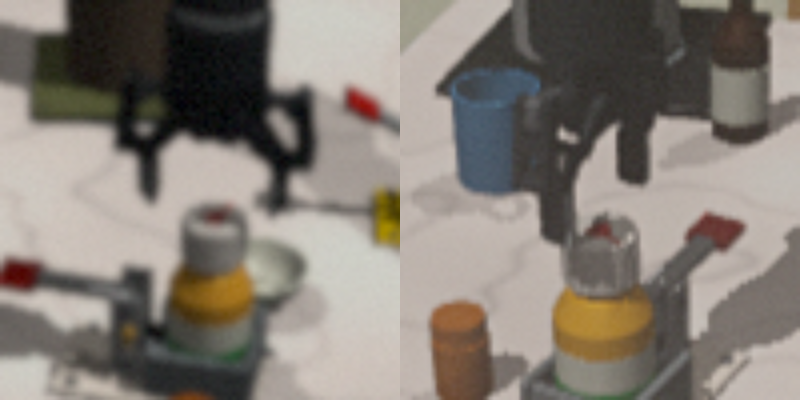

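View pics/w5.png

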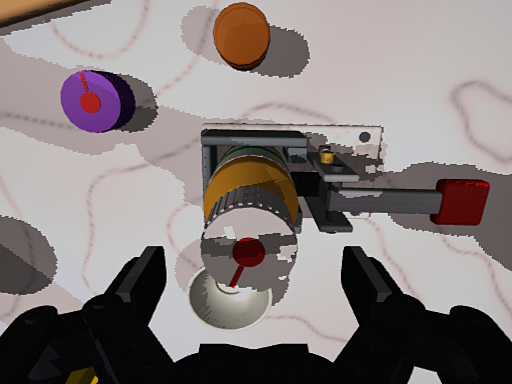

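The side view shows the open finger tips at (555,240) and (633,182), with the cap top at (600,233). The tips are still about 1 cm above the cap top, which fits the offset seen at the lever: tips roughly 20 mm above TCP when shut and 33 mm when open. I'll descend in stages with looks.

Call:
drive_tool(
  steps=[
    [[0, 0, 0, 0.001, 0, 0.02, 1], [0, 0, 0, 0.001, 0, 0.036, 1], [0, 0, 0, 0.001, 0, 0.036, 1]],
  ],
)

```text
clock: 6.75
ee_pos: [0.5414, 0.0497, 0.1133]
orientation: [180.0, -0.0, -14.7]
wrist_force: [0.0, -0.0, 0.5]
grip_width: 0.0854
```

```bash
python3 go.py .5405 .05 .102 -15; python3 - <<'E'
from station import robot
from h import *
w=cam(robot,"wrist");a=cam(robot,"scene");b=cam(robot,"side")
cv2.imwrite("pics/c6.png",np.hstack([cv2.resize(a["img"][130:230,220:320],(400,400)),cv2.resize(b["img"][130:230,190:290],(400,400))]))
cv2.imwrite("pics/w6.png",w["img"])
E
```

```text
clk 6.75 pos [0.5414 0.0497 0.1133] rpy [ 1.7999e+02 -4.0000e-02 -1.4720e+01] F [ 0.  -0.   0.5] w 0.0854 J [ -11.   41.    2.  109.   -3.   30. -112.]
shift shares [-0.0019 -0.0001  0.0227]
turn shares [ 0.0001 -0.0008  0.0063]
```

View pics/c6.png

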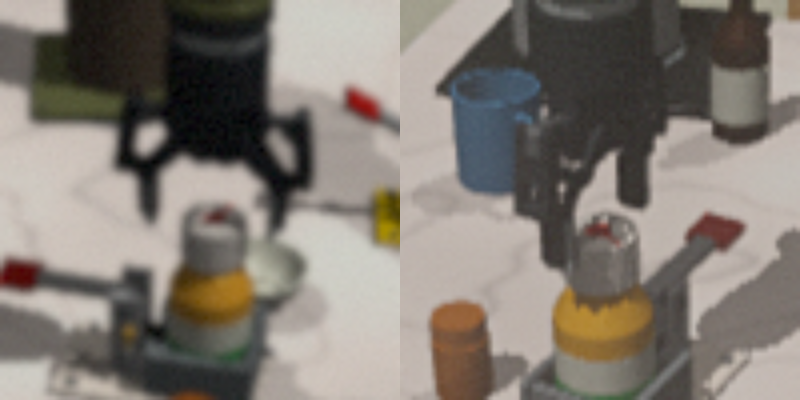

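View pics/w6.png

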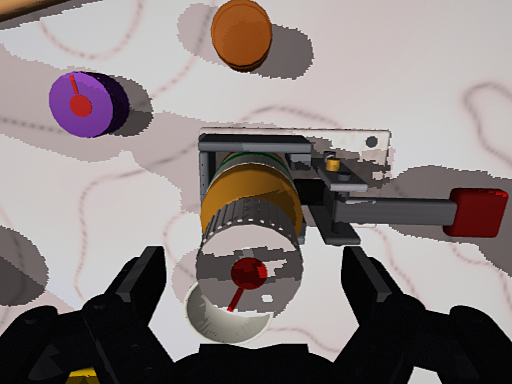

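Call:
drive_tool(
  steps=[
    [[0, 0, 0, -0.002, 0, 0.01, 1], [0, 0, 0, -0.002, 0, 0.02, 1], [0, 0, 0, -0.002, 0, 0.03, 1], [0, 0, 0, -0.002, 0, 0.03, 1]],
  ],
)

```text
clock: 7.3
ee_pos: [0.5405, 0.05, 0.0984]
orientation: [180.0, -0.0, -14.7]
wrist_force: [-0.3, 0.2, -0.2]
grip_width: 0.0853
```

```bash
python3 go.py .5405 .05 .096 -15; python3 - <<'E'
from station import robot
from h import *
a=cam(robot,"scene");b=cam(robot,"side")
cv2.imwrite("pics/c7.png",np.hstack([cv2.resize(a["img"][130:230,220:320],(400,400)),cv2.resize(b["img"][130:230,190:290],(400,400))]))
E
```

```text
clk 7.3 pos [0.5405 0.05   0.0984] rpy [ 1.7999e+02 -4.0000e-02 -1.4720e+01] F [-0.3  0.2 -0.2] w 0.0853 J [ -11.   42.    2.  110.   -3.   28. -112.]
shift shares [-0.0001 -0.0001  0.0047]
turn shares [ 0.0002 -0.0008  0.0063]
```

View pics/c7.png

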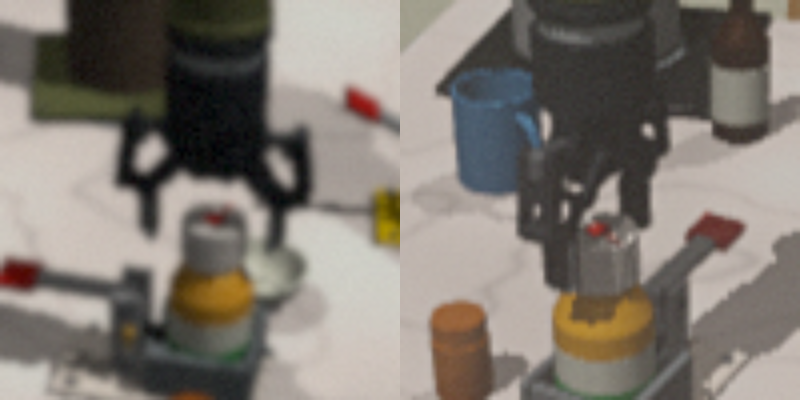

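Scene tips at (150,235) and (277,245) are level with the lower part of the cap, and the cap at (216,240) is centred between them. Closing now.

Call:
drive_tool(
  steps=[
    [[0, 0, 0, 0, 0, 0, 0.3], [0, 0, 0, 0, 0, 0, 0.3], [0, 0, 0, 0, 0, 0, 0.3], [0, 0, 0, 0, 0, 0, 0.3], [0, 0, 0, 0, 0, 0, 0.3]],
  ],
  newtons=70,
)

```text
clock: 7.9
ee_pos: [0.5415, 0.0503, 0.0994]
orientation: [-179.9, -0.2, -14.7]
wrist_force: [-0.8, 1.0, 4.0]
grip_width: 0.049
```

```bash
python3 go.py .5405 .05 .091 -15; python3 - <<'E'
from station import robot
from h import *
a=cam(robot,"scene");b=cam(robot,"side");w=cam(robot,"wrist")
cv2.imwrite("pics/c8.png",np.hstack([cv2.resize(a["img"][130:230,220:320],(400,400)),cv2.resize(b["img"][130:230,190:290],(400,400))]))
cv2.imwrite("pics/w8.png",w["img"])
E
```

```text
clk 7.9 pos [0.5415 0.0503 0.0994] rpy [-1.7994e+02 -1.5000e-01 -1.4720e+01] F [-0.8  1.   4. ] w 0.049 J [ -11.   42.    2.  110.   -3.   28. -112.]
shift shares [-0.0018  0.0011  0.0168]
turn shares [-0.0013 -0.0034  0.0063]
```

View pics/c8.png

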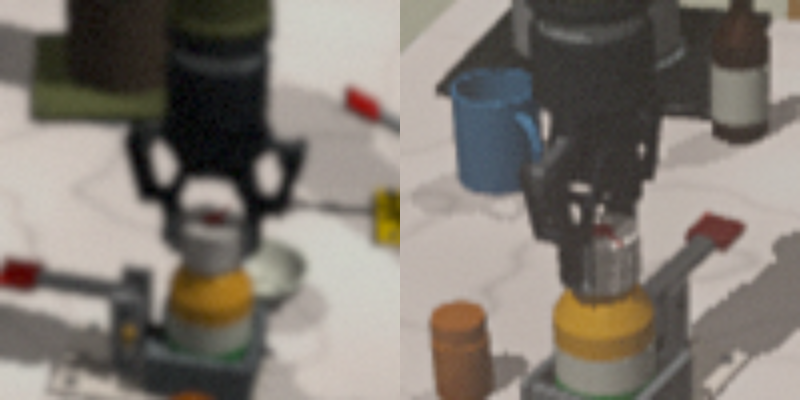

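View pics/w8.png

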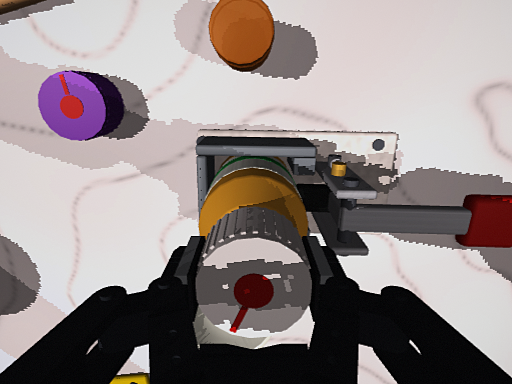

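The cap is gripped (opening 49 mm) and centred between the pads, with hub at wrist (254,290). Now I'll push down.

Call:
drive_tool(
  steps=[
    [[0, 0, 0, 0, 0, 0.006, 0.3], [0, 0, 0, 0, 0, 0.01, 0.3], [0, 0, 0, 0, 0, 0.014, 0.3], [0, 0, 0, 0, 0, 0.014, 0.3]],
  ],
  newtons=90,
)

```text
clock: 8.45
ee_pos: [0.5418, 0.0504, 0.0931]
orientation: [-179.9, -0.2, -14.7]
wrist_force: [-2.5, 0.9, 11.5]
grip_width: 0.0484
```

```bash
python3 go.py .5405 .05 .091 -15; python3 - <<'E'
from station import robot
from h import *
a=cam(robot,"scene");b=cam(robot,"side")
cv2.imwrite("pics/c9.png",np.hstack([cv2.resize(a["img"][130:230,220:320],(400,400)),cv2.resize(b["img"][130:230,190:290],(400,400))]))
E
```

```text
clk 8.45 pos [0.5418 0.0504 0.0931] rpy [-179.92   -0.19  -14.72] F [-2.5  0.9 11.5] w 0.0484 J [ -11.   43.    2.  110.   -3.   27. -112.]
shift shares [-0.0023  0.0014  0.0042]
turn shares [-0.0018 -0.0043  0.0063]
```

View pics/c9.png

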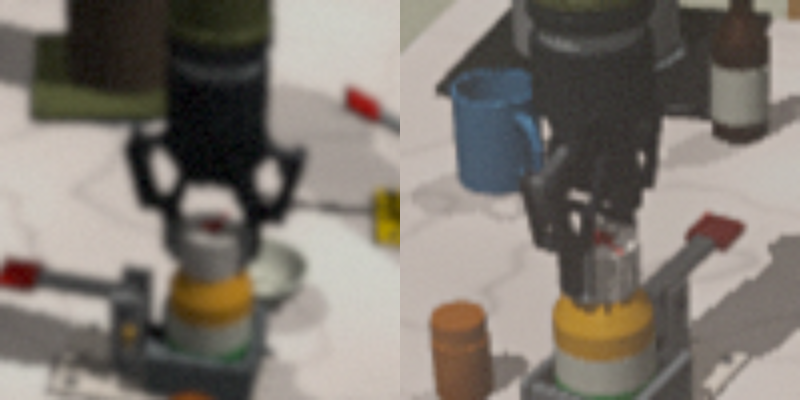

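The cap is down about 6 mm at 11.5 N. I'll twist counter-clockwise (negative tool z) while still pushing.

Call:
drive_tool(
  steps=[
    [[0, 0, 0, -0.001, 0, 0.004, 0.3], [0, 0, -0.12, -0.001, 0, 0.005, 0.3], [0, 0, -0.26, -0.001, 0, 0.005, 0.3], [0, 0, -0.4, -0.001, 0, 0.005, 0.3], [0, 0, -0.55, -0.001, 0, 0.005, 0.3]],
  ],
)

```text
clock: 9.05
ee_pos: [0.5429, 0.0508, 0.0924]
orientation: [180.0, -0.4, 10.3]
wrist_force: [-1.3, 0.1, 14.3]
grip_width: 0.0485
```

```bash
python3 go.py .5405 .05 .091 47; python3 - <<'E'
from station import robot
from h import *
print(robot.get_state()["ft_torque"])
a=cam(robot,"scene");b=cam(robot,"side");w=cam(robot,"wrist")
cv2.imwrite("pics/w10.png",w["img"])
E
```

```text
clk 9.05 pos [0.5429 0.0508 0.0924] rpy [179.99  -0.43  10.29] F [-1.3  0.1 14.3] w 0.0485 J [ -7.  43.  -5. 110.   7.  27. -97.]
shift shares [-0.005   0.0008  0.0027]
turn shares [ 0.0033 -0.009  -0.8159]
[ 0.29598562  0.25810853 -0.06213233]
```

View pics/w10.png

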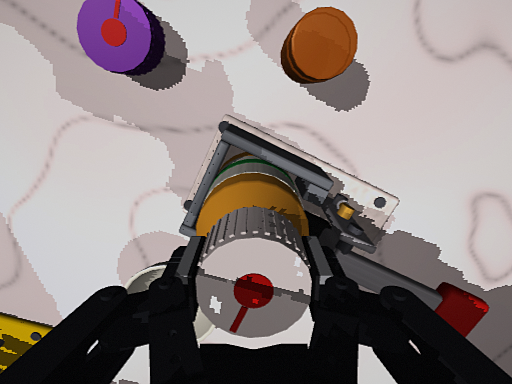

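The pointer is still at the same image angle, to (234,328), so the cap turned with the gripper by 25° under 14 N. Continuing.

Call:
drive_tool(
  steps=[
    [[0, 0, -0.16, -0.001, 0, 0.003, 0.3], [0, 0, -0.32, -0.001, 0, 0.003, 0.3], [0, 0, -0.48, -0.001, 0, 0.003, 0.3], [0, 0, -0.64, -0.001, 0, 0.003, 0.3], [0, 0, -0.8, -0.001, 0, 0.003, 0.3]],
  ],
)

```text
clock: 9.7
ee_pos: [0.5434, 0.0524, 0.0925]
orientation: [179.7, -0.5, 46.4]
wrist_force: [-2.6, 4.2, 14.3]
grip_width: 0.0486
```

Call:
drive_tool(
  steps=[
    [[0, 0, -0.08, -0.001, 0, 0.003, 0.3], [0, 0, -0.08, -0.001, 0, 0.003, 0.3], [0, 0, -0.08, -0.001, 0, 0.003, 0.3]],
  ],
)

```text
clock: 10.0
ee_pos: [0.5433, 0.0529, 0.0925]
orientation: [179.7, -0.6, 50.0]
wrist_force: [-3.1, 1.2, 16.2]
grip_width: 0.0484
```

```bash
python3 go.py .5405 .05 .15 51; python3 - <<'E'
from station import robot
from h import *
print(robot.get_state()["ft_torque"])
w=cam(robot,"wrist")
cv2.imwrite("pics/w11.png",w["img"])
E
```

```text
clk 10.0 pos [0.5433 0.0529 0.0925] rpy [179.65  -0.61  50.04] F [-3.1  1.2 16.2] w 0.0484 J [ -1.  43. -15. 110.  21.  29. -71.]
shift shares [-6.800e-03  1.000e-04 -1.152e-01]
turn shares [ 0.0078 -0.0135 -0.0213]
[0.30850042 0.77293254 0.03952657]
```

View pics/w11.png

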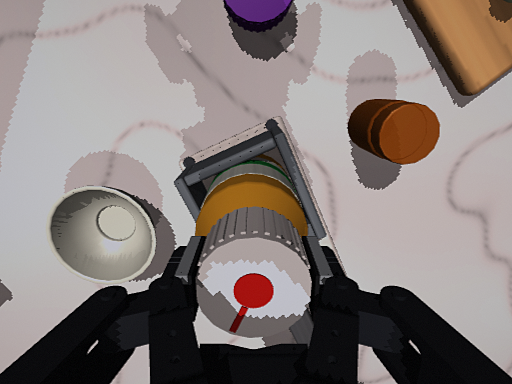

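64.8° turned, and the cap moved with the gripper. Now I'll lift slowly first.

Call:
drive_tool(
  steps=[
    [[0, 0, 0, 0, 0, -0.01, 0.3], [0, 0, 0, 0, 0, -0.02, 0.3], [0, 0, 0, 0, 0, -0.03, 0.3], [0, 0, 0, 0, 0, -0.04, 0.3]],
  ],
)

```text
clock: 10.45
ee_pos: [0.5425, 0.0523, 0.1123]
orientation: [179.7, -0.5, 50.0]
wrist_force: [0.4, 0.4, 0.3]
grip_width: 0.0485
```

```bash
python3 go.py .5425 .052 .177 50; python3 - <<'E'
from station import robot
from h import *
a=cam(robot,"scene");b=cam(robot,"side")
cv2.imwrite("pics/c12.png",np.hstack([cv2.resize(a["img"][130:230,220:320],(400,400)),cv2.resize(b["img"][130:230,190:290],(400,400))]))
E
```

```text
clk 10.45 pos [0.5425 0.0523 0.1123] rpy [179.68  -0.53  50.02] F [0.4 0.4 0.3] w 0.0485 J [ -1.  42. -16. 109.  20.  32. -70.]
shift shares [ 0.0008  0.001  -0.1295]
turn shares [ 0.0071 -0.0118  0.0005]
```

View pics/c12.png

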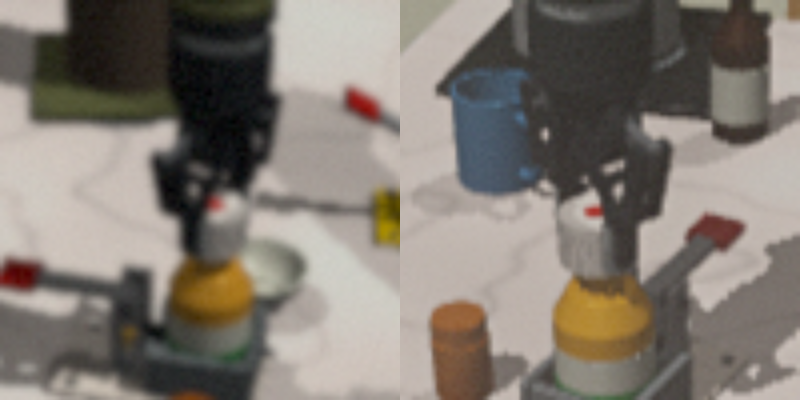

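The cap comes off freely with the wrist force near 0, and the bottle and lever stay put. I'll raise it to 6 cm above the mouth.

Call:
drive_tool(
  steps=[
    [[0, 0, 0, 0, 0, -0.03, 0.3], [0.003, -0.006, 0, 0, 0, -0.07, 0.3], [0.007, -0.012, 0, 0, 0, -0.11, 0.3], [0.007, -0.012, 0, 0, 0, -0.128, 0.3], [0.007, -0.012, 0, 0, 0, -0.128, 0.3]],
  ],
)

```text
clock: 11.05
ee_pos: [0.5431, 0.0522, 0.1774]
orientation: [179.9, -0.2, 50.0]
wrist_force: [-0.2, -0.7, -0.0]
grip_width: 0.0488
```

Call:
drive_tool(
  steps=[
    [[0, 0, 0, 0, 0, 0, 0.3], [0, 0, 0, 0, 0, 0, 0.3], [0, 0, 0, 0, 0, 0, 0.3]],
  ],
)

```text
clock: 11.35
ee_pos: [0.5425, 0.0521, 0.1766]
orientation: [179.9, -0.1, 50.0]
wrist_force: [-0.8, -0.6, -0.3]
grip_width: 0.0483
```

```bash
python3 go.py .5425 .052 .177 50; python3 - <<'E'
from station import robot
from h import *
a=cam(robot,"scene");b=cam(robot,"side")
print(red(a["img"]),red(b["img"]))
A=cv2.resize(a["img"][130:230,220:320],(400,400));B=cv2.resize(b["img"][130:230,190:290],(400,400))
for M,c,ox,oy in((A,a,220,130),(B,b,190,130)):
    for p in((.5405,.05,.143),(.5425,.052,.203),(.5425,.052,.237)):
        u=proj(c,p); u=((u-[ox,oy]+.5)*4).astype(int); cv2.circle(M,tuple(int(v) for v in u),3,(255,0,255),-1)
cv2.imwrite("pics/c13.png",np.hstack([A,B]));cv2.imwrite("pics/w13.png",cam(robot,"wrist")["img"])
print(robot.get_state()["joint_vel"].round(2))
E
```

```text
clk 11.35 pos [0.5425 0.0521 0.1766] rpy [ 1.7992e+02 -9.0000e-02  5.0000e+01] F [-0.8 -0.6 -0.3] w 0.0483 J [  1.  36. -19. 105.  17.  41. -67.]
shift shares [-0.0002  0.     -0.0008]
turn shares [ 0.0018 -0.002   0.0001]
[(array([307, 153,   7,   7,  28], dtype=int32), array([310. , 155.8])), (array([104, 187,   9,   8,  49], dtype=int32), array([108.8, 190.4])), (array([220, 196,   9,   5,  26], dtype=int32), array([223.3, 197.8]))] [(array([272, 123,   6,   6,  26], dtype=int32), array([274.7, 125.3])), (array([236, 159,   4,   2,   6], dtype=int32), array([237.5, 159.7])), (array([320, 241,  17,  16, 169], dtype=int32), array([327.9, 248.5])), (array([189, 246,   5,   3,  12], dtype=int32), array([190.8, 247.1]))]
[ 0.11 -0.18 -0.08 -0.26  0.06  0.01  0.08]
```

View pics/c13.png

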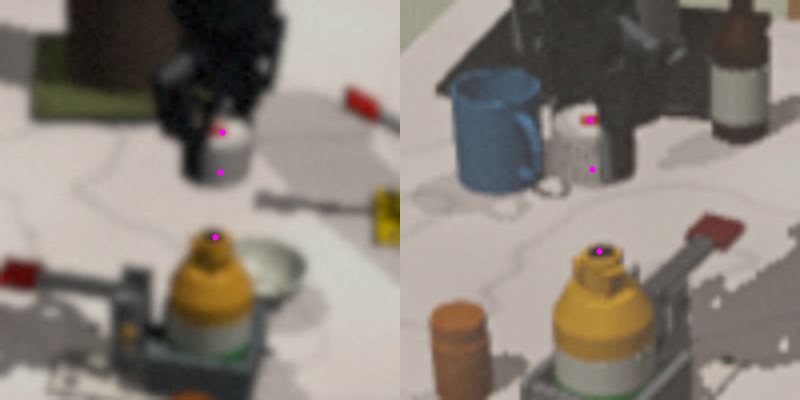

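View pics/w13.png

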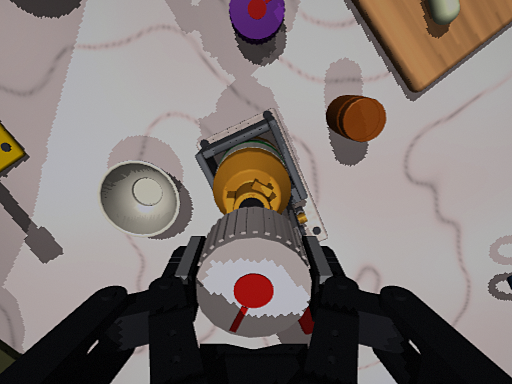

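The projected points fit. The bottle mouth is on the mouth dot at scene (216,237). The cap's top is on the .237 m dot, so its rim is about 60 mm above the mouth. The cap is upright, the lever is still down at (20,273), and the other things haven't moved. Handing in.

```bash
python3 - <<'E'
from station import robot
print(robot.close_job(), robot.get_state()["clock"])
E
```

```text
the job is handed in; nothing more can be done
the job is handed in; nothing more can be done
```

I finished the job and handed it in at about 11.5 s of the 48 s limit; no verdict is reported.

**What I did**
- **Lever:** I pressed the grey clamp's red lever down with the shut fingertips. It took about 14 N, then the load vanished as it snapped over, and it stayed down after I lifted away.
- **Cap:** I gripped the white cap and pushed it down about 6–7 mm with 11–16 N. Keeping it pushed, I twisted it about 65° counter-clockwise and lifted it straight off. The wrist force was near zero once it was free.

**Last checks**
- **Cap:** still in the grip (opening 48 mm), upright to about 0.1°, essentially still, with its rim about 60 mm above the bottle's mouth.
- **Bottle and lever:** the bottle is in its clamp and the lever is down.
- **Other things:** I saw nothing else moved in the last views. The mug, spice jar, dish and soy bottle were in them; I did not re-check the noodle bowl or jug.

**What disagreed**
- **Fingertip height:** the visible fingertips sat about 2 cm higher than the reported tool point implied, so I set the pressing and gripping heights from images and force.
- **Cap position:** the wrist camera and the two fixed cameras differed by about 6 mm, so I used a point between them.
- **Lever angle:** one estimate gave the paddle at about 80 mm height instead of 87. The arm was still moving during that picture, so I did not measure the angle precisely.

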